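# Tighten the three captive clamp knobs of a sloped motor rig in colour order

### The arm

A 6-joint arm with a two-finger parallel gripper is mounted at the origin on the work surface. World frame = base frame: x ahead of the robot, y to its left, z up, the work surface at z = 0. Lengths are in mm, angles in rad, forces in N, time in s.
With the tool pointing down it reaches from about 275 to 825 mm from the base axis. Payload 5.2 kg.
Tool frame: the origin (TCP) lies at the very end of the fingers, on their centre line; the grasp point (between the pads) lies 19 mm behind it; z points along the fingers, y is the line along which they close (so a half turn about z gives the same grasp; the last joint's range is limited). The gripper opens to 93 mm and grips with 3 to 60 N. Pads are 15 mm wide; open, the fingers measure 128 mm over their backs; the gripper's body (75 mm by 188 mm) begins 65 mm behind the grasp point.
Start: joints at [-0.203, 0.259, 1.535, -0, 1.348, -0.203], TCP at [550.004, 0.023, 188.553] pointing down, gripper open.
Joint ranges: [-3.14, 3.14], [-0.91, 2.08], [0.19, 2.58], [-1.22, 4.36], [0.22, 2.71], [-3.12, 3.12]. Speed limits (rad/s): [2.57, 2.57, 3.14, 3.14, 3.14, 3.14].

### API

Orientations are given as [roll, pitch, yaw] about the fixed x, y, z axes, in that order (R = Rz(yaw) Ry(pitch) Rx(roll)).
In Python, from bench import robot gives the robot as it stands. The module is installed in compiled form; this text tells all that it offers. Calls block until the motion is done:
- robot.move_ptp(position, orientation): joint-space move of the TCP to a pose.
- robot.move_linear(position, ori=None, speed=150, f_stop=None): straight line of the TCP; ori=None keeps the orientation; speed is the mean speed in mm/s. With f_stop (N) it stops when the force on the tool has changed by that much, and returns True; else False.
- robot.move_j(angles): joint-space move.
- robot.move_gripper(opening): opening from 0.0 (shut) to 1.0 (fully open); the grip force is fixed at half the most; returns when the fingers have stopped.
- robot.sleep(seconds).
- robot.inverse_kinematics(position, orientation): joint angles nearest the present ones, or None.
- robot.get_image(name): name is "scene" or "side" or "wrist"; returns a dict with "img" (480x640x3 uint8, blue, green, red), "fovy" (degrees; the focal length in pixels is half the picture's height over the tangent of half this angle, whatever the lens; pixels are square), "cx", "cy" (the principal point, pixels), "k1" (the pictures are not rectified: a ray, as slopes to the right and down, at radius r is drawn at 1 + k1 r^2 times it, then the intrinsics apply), "eye" and "orientation" of the camera in the world. Camera axes: x right, y down, z forward; pixel columns grow to the right and rows downward; lengths in mm; the calibration is good to about 2 mm. A picture is of the moment at which its call begins. There is no depth.
A pose or a line that the arm cannot do raises robot.MotionError and nothing moves.
- robot.hand_in(): hands the job in; it is judged then, once.
Readings, each from a call of its own:
- robot.current_t(): time.
- robot.current_qpos(): joint angles.
- robot.current_joint_vel(): joint speeds.
- robot.current_joint_efforts(): joint torques, N m.
- robot.current_tcp_pos(): TCP position.
- robot.current_eef_rot(): TCP orientation.
- robot.current_contact_force(): force on the tool from outside, world axes, zero at the start.
- robot.current_ft_torque(): the same for the moment, N m.
- robot.current_gripper_width(): opening from 0.0 (shut) to 1.0 (fully open).
- robot.current_finger_force(): force on a finger pad.
Only numpy, scipy, OpenCV 4.12 (cv2) and the standard library are available. Lean on these libraries where they do the work, as an engineer would, in place of code of your own. Each camera call takes 0.05 s, during which the arm holds its last target. There are 200 camera calls.

### The job

Clamp the three motors in the sloped rig: turn the captive knobs clockwise, each fully home until it stops against its end stop, finishing red first, then yellow, then blue. Leave the tools and loose parts lying around the rig undisturbed.

Things in the scene. Friction and masses are not known exactly. Their poses are not given: they have to be found in the camera images.
- rig: motor clamping rig fixed to the bench: 170 x 360 mm blue base under a plate sloped at 35 degrees, low edge towards the robot; on it three black 60 mm motors in a row under a 44 x 360 mm steel bridge bar, which carries three knobs 105 mm apart; which colour is where changes. Origin: centre of the base's underside; x away from the robot (up the slope), y along the row, z up.
- red_grip (a point): grip point of the red T-bar knob: on its axis, 10 mm below the bar's top. Bar 64 mm long (point x, white dot at +x), 18 wide (y), 28 high. Site z: turning axis, outward, leaning 35 degrees from vertical to the rig's robot side. Along it, below this point: bar underside 18 mm, fixed 40 mm round boss 28 mm, bridge bar 40 mm.
- red_knob (a joint): turn of the red knob (rad), growing as it is tightened: clockwise seen from outside. Drags with 0.12 N m, stays where left. Starts slack at 0 to 0.7. Its end stop lies at an unmeasured angle between 2.2 and 2.8, different for each knob, felt as a hard rise in torque; home means it turns no further (within 0.12 rad).
- yellow_grip (a point): grip point of the yellow T-bar knob: on its axis, 10 mm below the bar's top. Bar 64 mm long (point x, white dot at +x), 18 wide (y), 28 high. Site z: turning axis, outward, leaning 35 degrees from vertical to the rig's robot side. Along it, below this point: bar underside 18 mm, fixed 40 mm round boss 28 mm, bridge bar 40 mm.
- yellow_knob (a joint): turn of the yellow knob (rad), growing as it is tightened: clockwise seen from outside. Drags with 0.12 N m, stays where left. Starts slack at 0 to 0.7. Its end stop lies at an unmeasured angle between 2.2 and 2.8, different for each knob, felt as a hard rise in torque; home means it turns no further (within 0.12 rad).
- blue_grip (a point): grip point of the blue T-bar knob: on its axis, 10 mm below the bar's top. Bar 64 mm long (point x, white dot at +x), 18 wide (y), 28 high. Site z: turning axis, outward, leaning 35 degrees from vertical to the rig's robot side. Along it, below this point: bar underside 18 mm, fixed 40 mm round boss 28 mm, bridge bar 40 mm.
- blue_knob (a joint): turn of the blue knob (rad), growing as it is tightened: clockwise seen from outside. Drags with 0.12 N m, stays where left. Starts slack at 0 to 0.7. Its end stop lies at an unmeasured angle between 2.2 and 2.8, different for each knob, felt as a hard rise in torque; home means it turns no further (within 0.12 rad).
- spare_motor: loose black square motor, 60 x 60 mm, 70 mm tall with a 30 mm steel shaft on top, standing beside the rig; origin under its centre
- screwdriver: loose screwdriver with a green handle, 200 mm long, lying in front of the rig
- wrench: loose steel wrench, 170 mm long, lying at the rig's other side
- end_cover: loose round aluminium motor cover, 76 mm across, 22 mm tall, lying behind the rig; origin under its centre
- bearing: loose steel bearing ring, 52 mm across, 16 mm tall, lying behind the rig; origin under its centre
- flask: loose small blue flask, 44 mm across, 100 mm tall, red cap; origin under its centre

How it is judged:
By the outcome, as a careful person would: the job done as asked, in the order asked, and still so for the second after the job is handed in, with the robot touching nothing.
It also fails if it takes over 72 s, if anything falls off the work surface, if the arm or the gripper's body presses on something with over 40 N, if the wrist force passes 120 N, or if a joint passes its speed limit or range.

## Working session

There is one attempt and no reset: what is moved stays moved. The work goes in short steps, each a Python script; the robot and the scene stay as the last script left them, time stands still between calls to the robot, and variables do not carry over. Pictures are saved under pics/ and viewed, at most 10 in all, crops included, and the job is handed in when it is done.

```bash
mkdir -p pics; ls
python3 - <<'E'
from bench import robot
import cv2
for n in ["scene","side","wrist"]:
    d=robot.get_image(n); cv2.imwrite(f"pics/{n}0.png",d["img"])
    print(n,{k:v for k,v in d.items() if k!="img"})
print(robot.current_t(), robot.current_eef_rot())
E
```

```text
pics
scene {'fovy': 53.267952046561554, 'cx': 323.53832003681885, 'cy': 240.95727455446288, 'k1': -0.05281837466276616, 'eye': array([1030.67013439,  513.22935176,  849.7607333 ]), 'orientation': array([-2.36726631e+00,  2.26289037e-03,  2.49486493e+00])}
side {'fovy': 42.77158533941148, 'cx': 323.34416267437757, 'cy': 235.39010124202332, 'k1': -0.03697477622801804, 'eye': array([ 553.68206715, 1229.91861782,  846.76655467]), 'orientation': array([-2.0960139 ,  0.00388279, -3.09060351])}
wrist {'fovy': 65.31378950453517, 'cx': 322.621097422312, 'cy': 244.07828313041784, 'k1': -0.07482582096143822, 'eye': array([549.00600676,  71.44881448, 383.22833352]), 'orientation': array([ 2.88225434e+00,  1.26934512e-03, -1.84595046e-05])}
0.15 [-3.14023608e+00 -2.93678192e-04  1.57078298e+00]
```

View pics/scene0.png

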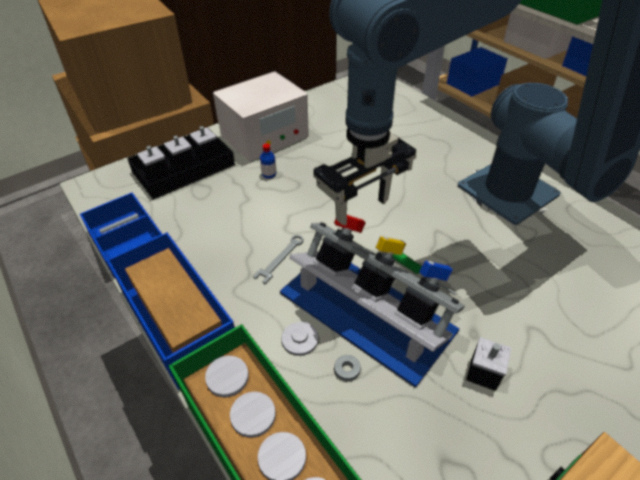

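View pics/wrist0.png

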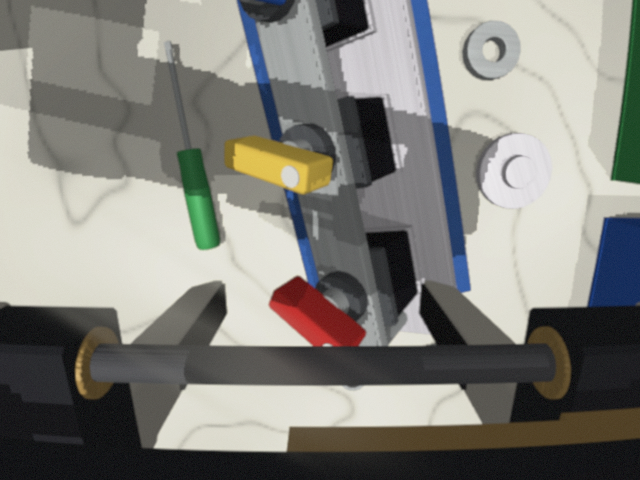

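View pics/side0.png

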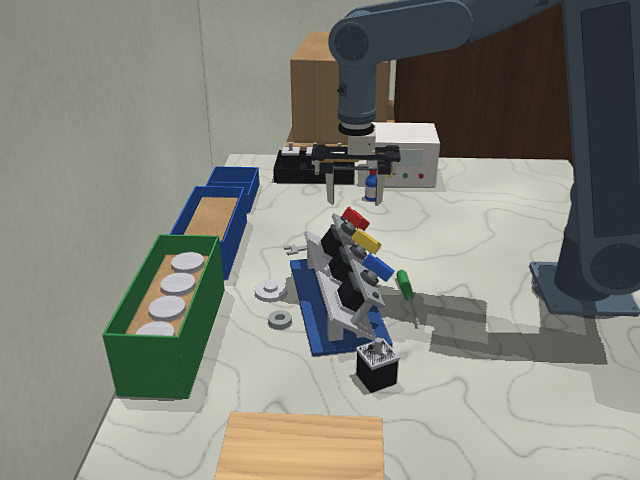

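The images show the rig yawed by roughly +0.3 rad. Red is at +y (scene ~350,222; side ~355,218), yellow is in the middle (391,245; 367,240), and blue is at -y (437,270; 378,267). The screwdriver lies on the robot side. I'll triangulate roughly, then take wrist views aligned with the knob axes.

```bash
cat > h.py <<'E'
import numpy as np, cv2
from scipy.spatial.transform import Rotation as Rot
from bench import robot
def Rm(e): return Rot.from_euler('xyz',e).as_matrix()
def K(d): return 240/np.tan(np.radians(d["fovy"]/2))
def proj(d,P):
    p=(np.atleast_2d(P)-d["eye"])@Rm(d["orientation"]); s=p[:,:2]/p[:,2:]
    s=s*(1+d["k1"]*(s**2).sum(1,keepdims=True)); return s*K(d)+[d["cx"],d["cy"]]
def ray(d,u):
    q=(np.array(u,float)-[d["cx"],d["cy"]])/K(d); s=q.copy()
    for _ in range(20): s=q/(1+d["k1"]*(s@s))
    v=Rm(d["orientation"])@[s[0],s[1],1]; return v/np.linalg.norm(v)
def tri(obs):
    A=np.zeros((3,3));b=np.zeros(3)
    for d,u in obs:
        r=ray(d,u);M=np.eye(3)-np.outer(r,r);A+=M;b+=M@d["eye"]
    return np.linalg.solve(A,b)
def tool_R(yaw,phi):
    """tool z = -knob axis; tool x at angle phi (about tool z) from the direction (uphill,in plane)"""
    n=np.array([-np.sin(.6109)*np.cos(yaw),-np.sin(.6109)*np.sin(yaw),np.cos(.6109)])
    y=np.array([-np.sin(yaw),np.cos(yaw),0]); x=np.cross(y,n)   # knob-plane frame: x uphill, y row, z=n
    B=np.c_[x,y,n]
    return B@np.diag([1,-1,-1])@Rot.from_euler('z',phi).as_matrix(), B
def eul(R): return Rot.from_matrix(R).as_euler('xyz')
E
python3 - <<'E'
from h import *
ds,dd,dw=[robot.get_image(n) for n in ("scene","side","wrist")]
P=[tri([(ds,a),(dd,b)]) for a,b in (((350,222),(355,218)),((391,245),(367,240)),((437,270),(378,267)))]
print(np.round(P,1)); v=P[0]-P[2]; yaw=np.arctan2(-v[0],v[1]); print("len",np.linalg.norm(v),"yaw",yaw)
T=Rm(robot.current_eef_rot()); tp=np.array(robot.current_tcp_pos())
Rc=T.T@Rm(dw["orientation"]); tc=T.T@(dw["eye"]-tp); print("cam in tool",Rc.round(3),tc.round(1))
c=np.mean(P,0)
for ph in np.arange(-180,180,30):
    R,B=tool_R(yaw,np.radians(ph)); Cw=R@Rc
    for D in (300,350):
        f=K(dw); eye=c-Cw@(np.array([0,(165-244)/f,1])*D); t=eye-R@tc
        q=robot.inverse_kinematics(t,eul(R))
        print(ph,D,t.round(0),None if q is None else np.round(q,2))
E
```

```text
[[546.9 -37.7 159.8]
 [520.6  61.2 157.4]
 [497.6 165.2 156.8]]
len 208.77696237394636 yaw -2.9031244216649683
cam in tool [[-0.    -0.966 -0.257]
 [ 1.    -0.     0.   ]
 [-0.    -0.257  0.966]] [  71.4   -0.8 -195.3]
-180 300 [540.  66. 281.] [ 0.01  0.67  0.83 -0.16  2.23  1.28]
-180 350 [570.  74. 321.] [ 0.02  0.75  0.6  -0.18  2.38  1.26]
-150 300 [539.  95. 277.] [ 0.05  0.68  0.83 -0.14  2.23  1.86]
-150 350 [569. 101. 317.] [ 0.06  0.76  0.59 -0.15  2.39  1.83]
-120 300 [550. 119. 265.] [ 0.08  0.72  0.78 -0.12  2.24  2.42]
-120 350 [580. 124. 306.] [ 0.08  0.8   0.54 -0.13  2.4   2.39]
-90 300 [570. 132. 249.] [ 0.09  0.78  0.71 -0.11  2.25  2.96]
-90 350 [599. 136. 291.] [ 0.1   0.87  0.45 -0.12  2.43  2.93]
-60 300 [594. 130. 233.] [ 0.09  0.84  0.63 -0.11  2.27 -2.81]
-60 350 [622. 135. 276.] [ 0.09  0.94  0.34 -0.13  2.46 -2.84]
-30 300 [615. 115. 221.] [ 0.07  0.89  0.56 -0.13  2.29 -2.32]
-30 350 [642. 120. 265.] [ 0.07  1.    0.24 -0.16  2.5  -2.36]
0 300 [628.  89. 217.] [ 0.04  0.91  0.53 -0.15  2.29 -1.84]
0 350 [654.  96. 260.] None
30 300 [629.  61. 221.] [ 0.    0.9   0.54 -0.18  2.29 -1.36]
30 350 [655.  69. 264.] [ 0.01  1.03  0.19 -0.22  2.51 -1.41]
60 300 [617.  37. 233.] [-0.02  0.86  0.59 -0.2   2.27 -0.87]
60 350 [644.  46. 275.] [-0.01  0.97  0.28 -0.23  2.47 -0.91]
90 300 [597.  24. 248.] [-0.04  0.8   0.67 -0.2   2.25 -0.36]
90 350 [625.  34. 290.] [-0.03  0.9   0.39 -0.23  2.43 -0.4 ]
120 300 [573.  26. 264.] [-0.04  0.74  0.75 -0.2   2.23  0.17]
120 350 [602.  35. 305.] [-0.03  0.83  0.49 -0.23  2.4   0.14]
150 300 [552.  41. 276.] [-0.02  0.7   0.81 -0.19  2.23  0.72]
150 350 [582.  50. 317.] [-0.01  0.78  0.57 -0.21  2.39  0.69]
```

Run:
```python
from h import *
import pickle
yaw=0.238; c=np.array([521.7,62.9,158]); 
Rc=np.array([[0,-.966,-.257],[1,0,0],[0,-.257,.966]]); tc=np.array([71.4,-.8,-195.3]); f=373
C={}
for ph in range(-180,180,30):
    R,B=tool_R(yaw,np.radians(ph)); Cw=R@Rc
    for D in (280,320,360):
        t=c-Cw@(np.array([0,(165-244)/f,1])*D)-R@tc
        q=robot.inverse_kinematics(t,eul(R))
        if q is not None: C[ph,D]=(t,eul(R)); print(ph,D,t.round(0),np.round(q,2))
obs=[]
for ph,D in ((90,320),(-90,320),(0,320),(180,320),(-180,320)):
    if (ph,D) in C and len(obs)<2:
        try: robot.move_ptp(*C[ph,D])
        except robot.MotionError as e: print(e); continue
        robot.sleep(.2); d=robot.get_image("wrist"); obs.append(d); print("view",ph,D,robot.current_t())
pickle.dump(obs,open("obs.pkl","wb"))
cv2.imwrite("pics/v1.png",cv2.resize(np.hstack([o["img"] for o in obs]),(800,300)))
```

```text
-180 280 [516.  62. 265.] [-0.36 -0.24  2.03  0.43  0.88 -2.36]
-180 320 [492.  56. 297.] [-0.41 -0.32  2.    0.43  1.   -2.37]
-180 360 [467.  51. 329.] [-0.48 -0.4   1.97  0.43  1.12 -2.39]
-150 280 [517.  33. 260.] [-0.45 -0.24  2.04  0.48  0.91 -1.95]
-150 320 [493.  28. 293.] [-0.51 -0.32  2.01  0.47  1.03 -1.96]
-150 360 [468.  24. 325.] [-0.58 -0.39  1.97  0.48  1.16 -1.97]
-120 280 [506.   9. 249.] [-0.55 -0.25  2.07  0.53  0.93 -1.55]
-120 320 [482.   5. 282.] [-0.62 -0.33  2.04  0.52  1.06 -1.55]
-120 360 [458.   1. 314.] [-0.69 -0.4   2.    0.52  1.19 -1.57]
-90 280 [485.  -4. 233.] [-0.64 -0.27  2.13  0.57  0.95 -1.14]
-90 320 [462.  -8. 266.] [-0.71 -0.36  2.1   0.56  1.09 -1.14]
-90 360 [439. -11. 299.] [-0.8  -0.43  2.06  0.55  1.23 -1.15]
-60 280 [461.  -3. 216.] [-0.7  -0.32  2.2   0.6   0.96 -0.69]
-60 320 [439.  -6. 250.] [-0.78 -0.41  2.16  0.58  1.11 -0.69]
-60 360 [416. -10. 284.] [-0.89 -0.48  2.11  0.57  1.27 -0.71]
-30 280 [439.  13. 204.] [-0.71 -0.37  2.26  0.6   0.96 -0.18]
-30 320 [418.   9. 239.] [-0.81 -0.47  2.22  0.58  1.13 -0.18]
-30 360 [396.   5. 2
[... 499 characters left out ...]
-0.44 -0.49  2.2   0.45  0.98  1.78]
60 360 [394.  78. 283.] [-0.55 -0.58  2.15  0.46  1.15  1.73]
90 280 [457. 106. 232.] [-0.26 -0.35  2.18  0.39  0.8   2.44]
90 320 [435.  98. 265.] [-0.33 -0.44  2.14  0.39  0.94  2.43]
90 360 [413.  91. 298.] [-0.41 -0.52  2.09  0.4   1.09  2.39]
120 280 [482. 104. 248.] [-0.24 -0.3   2.11  0.37  0.81  3.  ]
120 320 [458.  97. 281.] [-0.3  -0.39  2.08  0.37  0.94  2.99]
120 360 [435.  89. 314.] [-0.37 -0.46  2.04  0.38  1.08  2.96]
150 280 [503.  88. 260.] [-0.28 -0.27  2.06  0.39  0.84 -2.8 ]
150 320 [479.  81. 292.] [-0.33 -0.35  2.03  0.39  0.97 -2.81]
150 360 [455.  75. 325.] [-0.4  -0.42  1.99  0.4   1.09 -2.83]
view 90 320 2.7917
view -90 320 6.025
```

View pics/v1.png

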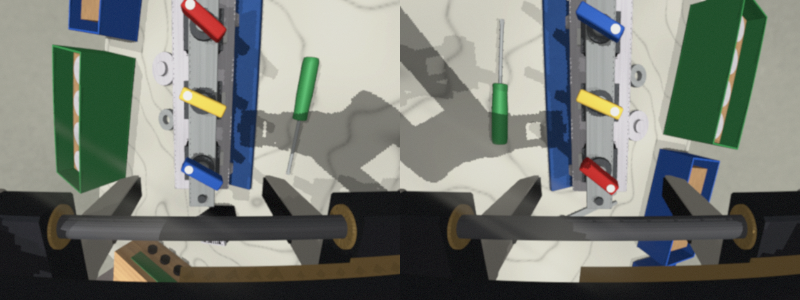

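```bash
cat > fit.py <<'E'
from h import *
import pickle
from scipy.optimize import least_squares
obs=pickle.load(open("obs.pkl","rb"))
cols=("red","yellow","blue")
hsv={"red":[(0,150,90),(8,255,255),(172,150,90),(180,255,255)],"yellow":[(18,120,110),(35,255,255)],"blue":[(95,120,140),(125,255,255)]}
def box(p,B,th):
    R=B@Rot.from_euler('z',-th).as_matrix()
    return np.array([p+R@[sx*32,sy*9,z] for sx in(-1,1) for sy in(-1,1) for z in(-18,10)])
def feat(poly):
    h=cv2.convexHull(poly.astype(np.float32)); m=cv2.moments(h); a=m["m00"]; M=np.array([[m["mu20"],m["mu11"]],[m["mu11"],m["mu02"]]])/a
    L=np.linalg.cholesky(M); return np.r_[m["m10"]/a,m["m01"]/a,M[0,0]/20,M[0,1]/20,M[1,1]/20],a
def blob(d,c,guess):
    H=cv2.cvtColor(d["img"],cv2.COLOR_BGR2HSV); r=hsv[c]; m=cv2.inRange(H,r[0],r[1])
    if len(r)>2: m|=cv2.inRange(H,r[2],r[3])
    n,l,s,ce=cv2.connectedComponentsWithStats(m); i=min((i for i in range(1,n) if s[i,4]>150),key=lambda i:np.hypot(*(ce[i]-guess)))
    return cv2.findContours((l==i).astype(np.uint8),0,cv2.CHAIN_APPROX_NONE)[0][0][:,0],s[i]
if __name__=="__main__":
    x0=np.r_[0.238,521,63,158,.6,.4,.5]
    def pts(x): 
        B=tool_R(x[0],0)[1]; return [(x[1:4]+B[:,1]*o,B,x[4+i]) for i,o in enumerate((-105,0,105))]
    F={}
    for k,d in enumerate(obs):
        for i,c in enumerate(cols):
            con,s=blob(d,c,proj(d,pts(x0)[i][0])[0])
            F[k,i]=feat(con); print(k,c,s,F[k,i][0][:2].round(1))
    def res(x): return np.concatenate([feat(proj(obs[k],box(*pts(x)[i])))[0]-F[k,i][0] for k,i in F])
    s=least_squares(res,x0,loss="soft_l1",x_scale=[.02,3,3,3,.1,.1,.1],diff_step=1e-4)
    print(s.x.round(3),s.cost); print(s.fun.reshape(-1,5).round(1))
    for k,i in F: print(k,i,"area",F[k,i][1],feat(proj(obs[k],box(*pts(s.x)[i])))[1])
    pickle.dump(s.x,open("fit.pkl","wb")); print([p[0].round(1) for p in pts(s.x)])
    vis=[]
    for k,d in enumerate(obs):
        im=d["img"].copy()
        for p in pts(s.x): cv2.polylines(im,[cv2.convexHull(proj(d,box(*p)).astype(np.float32)).astype(int)],True,(255,0,255),1)
        vis.append(im[:330,200:500])
    cv2.imwrite("pics/fit.png",np.hstack(vis))
E
python3 fit.py
```

```text
0 red [ 290    0   72   67 1895] [325.4  31. ]
0 yellow [ 287  139   75   49 1423] [324.2 163.4]
0 blue [290 259  66  45 974] [321.8 281.5]
1 red [ 288  253   61   58 1331] [318.6 281.5]
1 yellow [ 282  143   74   49 1432] [318.4 166.5]
1 blue [ 282    2   77   60 1483] [320.3  31.2]
[2.17000e-01 5.19269e+02 6.20960e+01 1.56592e+02 5.92000e-01 4.05000e-01
 4.90000e-01] 22.316339397439222
[[-0.2  0.1  4.8  1.5  0.7]
 [-0.4  0.6  1.8  0.6  0.4]
 [ 0.5 -3.4  2.  -0.1  1.9]
 [-0.8 -1.   3.9  0.9  0.3]
 [ 0.5 -0.7  1.9  0.7  0.4]
 [-0.1  3.1  2.3 -0.2  1.9]]
0 0 area 2150.5 2617.3665994479525
0 1 area 1641.5 1751.557522397954
0 2 area 1141.0 1950.4050303273834
1 0 area 1536.5 1933.8371066020336
1 1 area 1635.0 1716.166075091809
1 2 area 1732.5 2617.333884131129
[array([541.9, -40.4, 156.6]), array([519.3,  62.1, 156.6]), array([496.6, 164.6, 156.6])]
```

View pics/fit.png

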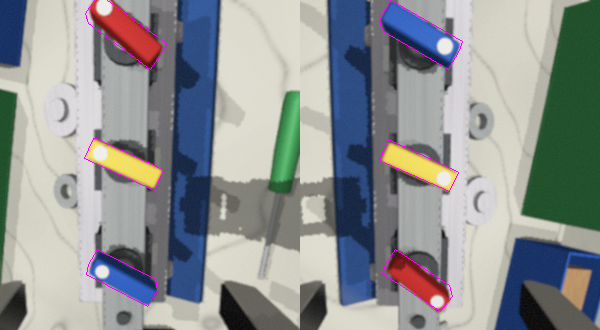

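The magenta outlines match all three bars in both views (knobs in the left view near crop pixels (125,33), (124,163) and (122,280)). Next I'll grip red first and turn it while watching the torque.

```bash
cat > turn.py <<'E'
from h import *
import pickle,sys
x=pickle.load(open("fit.pkl","rb")); i={"red":0,"yellow":1,"blue":2}[sys.argv[1]]
B=tool_R(x[0],0)[1]; g=x[1:4]+B[:,1]*105*(i-1); th=x[4+i]; n=B[:,2]
R=tool_R(x[0],th-np.pi)[0]; e=eul(R); tcp=g-n*18
tz=lambda: float(np.array(robot.current_ft_torque())@-n)
lat=lambda: np.array(robot.current_contact_force())
qa=robot.inverse_kinematics(tcp+n*70,e); qb=robot.inverse_kinematics(tcp,e); qc=robot.inverse_kinematics(tcp,eul(tool_R(x[0],th-np.pi+.5)[0]))
print("qa",np.round(qa,3),"dq for +0.5:",np.round(np.array(qc)-qb,3),"q6 end",qb[5]+2.85-th)
assert qb[5]+2.9-th<3.1
robot.move_gripper(.45); robot.move_ptp(tcp+n*70,e)
hit=robot.move_linear(tcp,speed=70,f_stop=12); print("hit",hit,robot.current_t())
assert not hit
robot.move_gripper(0); robot.sleep(.1); q=np.array(robot.current_qpos()); q0=q.copy()
t0=tz(); print("width",robot.current_gripper_width()*93,"F",lat().round(1),"tz",round(t0,3))
home=False; a=th; log=[]
targets=list(np.linspace(th,2.0,4)[1:])+list(np.arange(2.06,2.99,.06))
for a in targets:
    q[5]=q0[5]+a-th; robot.move_j(q); robot.sleep(.05); m=tz()
    log.append((round(a,2),round(m,3),np.round(np.linalg.norm(lat()),1)))
    if a>2 and abs(m)>abs(base)+.12: home=True; break
    if a<=2.0: base=m
print(log); print("home",home,a,"finger",robot.current_finger_force(),robot.current_t())
pickle.dump((tcp,n),open("cur.pkl","wb"))
E
python3 turn.py red
```

```text
qa [-0.69  -0.152  2.135  0.638  0.861 -2.237] dq for +0.5: [ 0.   0.  -0.  -0.   0.   0.5] q6 end -0.05151522693235644
hit False 9.1583
width 0.31784362593568316 F [ 0.6 -0.2 -1.1] tz 0.064
[(np.float64(1.06), 0.007, np.float64(0.4)), (np.float64(1.53), 0.029, np.float64(0.8)), (np.float64(2.0), 0.023, np.float64(0.9)), (np.float64(2.06), -0.055, np.float64(0.9)), (np.float64(2.12), -0.004, np.float64(0.9)), (np.float64(2.18), -0.004, np.float64(1.2)), (np.float64(2.24), 0.008, np.float64(1.3)), (np.float64(2.3), -0.043, np.float64(0.5)), (np.float64(2.36), 0.02, np.float64(0.7)), (np.float64(2.42), 0.032, np.float64(0.5)), (np.float64(2.48), 0.019, np.float64(0.7)), (np.float64(2.54), 0.071, np.float64(1.7)), (np.float64(2.6), -0.022, np.float64(1.1)), (np.float64(2.66), 0.055, np.float64(0.9)), (np.float64(2.72), 0.043, np.float64(0.7)), (np.float64(2.78), 0.007, np.float64(0.7)), (np.float64(2.84), -0.008, np.float64(1.2)), (np.float64(2.9), -0.001, np.float64(0.6)), (np.float64(2.96), 0.017, np.float64(0.5))]
home False 2.960000000000001 finger 0.0 16.5917
```

The fingers closed on air (width 0.3 mm), so I'll look at where they are.

Run:
```python
from h import *
import pickle
a=robot.get_image("wrist"); b=robot.get_image("scene"); tcp,n=pickle.load(open("cur.pkl","rb"))
print(tcp,robot.current_tcp_pos(),Rm(robot.current_eef_rot())[:,2],-n, proj(a,tcp),proj(b,tcp), a["eye"])
cv2.imwrite("pics/chk.png",np.hstack([cv2.resize(a["img"],(400,300)),cv2.resize(b["img"][150:330,240:480],(400,300))]))
```

```text
[552.00328179 -38.20385299 141.8476685 ] [551.99925075 -38.17910757 141.84628008] [ 0.56008998  0.12379124 -0.8191306 ] [ 0.56009668  0.12375097 -0.81913211] [[323.86483737 275.76237845]] [[347.72379608 228.75761902]] [494.46273502 -37.11076075 341.8531734 ]
```

View pics/chk.png

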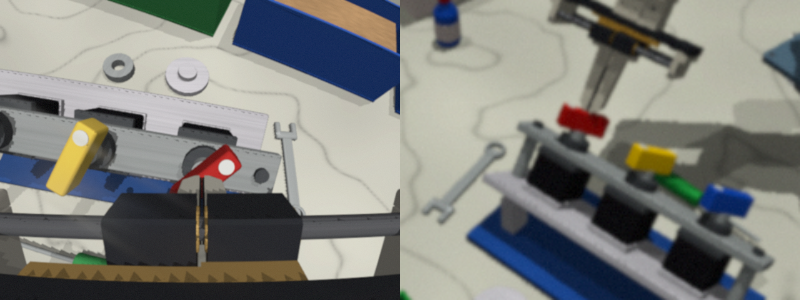

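The wrist view (left panel) shows the closed fingertips at (202,180), in front of the red bar and not straddling it. My two aligned views had almost no baseline, so depth along the axis is poorly determined. I'll refit with the starting scene and side images and the current wrist view, then back off.

Run:
```python
from h import *
import pickle
robot.move_linear(np.array(robot.current_tcp_pos())+pickle.load(open("cur.pkl","rb"))[1]*60,speed=150)
obs=pickle.load(open("obs.pkl","rb"))[:2]
for n in ("scene","side"):
    d=robot.get_image(n); d["img"]=cv2.imread(f"pics/{n}0.png"); obs.append(d)
d=robot.get_image("wrist"); obs.append(d); pickle.dump(obs,open("obs.pkl","wb"))
import fit
for k,d in enumerate(obs):
    H=cv2.cvtColor(d["img"],cv2.COLOR_BGR2HSV)
    for c in fit.cols:
        x=pickle.load(open("fit.pkl","rb")); B=tool_R(x[0],0)[1]; i=fit.cols.index(c); p=x[1:4]+B[:,1]*105*(i-1)
        u=proj(d,p)[0]
        try: con,s=fit.blob(d,c,u); print(k,c,"pred",u.round(0),"hull c",feat[:2] if False else fit.feat(con)[0][:2].round(1),s, "model area",fit.feat(proj(d,fit.box(p,B,x[4+i])))[1])
        except Exception as e: print(k,c,u,repr(e))
ims=[cv2.resize(o["img"][int(u[1])-75:int(u[1])+75,int(u[0])-100:int(u[0])+100],(400,300),interpolation=cv2.INTER_CUBIC) for o,u in ((obs[2],(391,245)),(obs[3],(367,240)))]
cv2.imwrite("pics/z.png",np.vstack([np.hstack(ims),np.hstack([cv2.resize(obs[4]["img"],(400,300)),np.zeros((300,400,3),np.uint8)])]))
```

```text
0 red pred [326.  32.] hull c [325.4  31. ] [ 290    0   72   67 1895] model area 2617.3665994479525
0 yellow pred [324. 164.] hull c [324.2 163.4] [ 287  139   75   49 1423] model area 1751.557522397954
0 blue pred [322. 279.] hull c [321.8 281.5] [290 259  66  45 974] model area 1950.4050303273834
1 red pred [318. 281.] hull c [318.6 281.5] [ 288  253   61   58 1331] model area 1933.8371066020336
1 yellow pred [319. 166.] hull c [318.4 166.5] [ 282  143   74   49 1432] model area 1716.166075091809
1 blue pred [321.  34.] hull c [320.3  31.2] [ 282    2   77   60 1483] model area 2617.333884131129
2 red pred [351. 221.] hull c [350.3 223.1] [335 216  29  16 214] model area 452.49861045298167
2 yellow pred [392. 244.] hull c [390.1 244.9] [376 237  29  17 349] model area 453.6520691723563
2 blue pred [437. 270.] hull c [383.4 356.5] [345 331  75  52 626] model area 503.06021256837994
3 red pred [357. 219.] hull c [354.9 218.3] [343 207  26  22 290] model area 376.53541320515797
3 yellow pred [367. 241.] hull c [365.3 240.8] [351 228  29  26 357] model area 429.3274058185052
3 blue pred [379. 267.] hull c [311.4 326.7] [300 301  23  52 504] model area 492.6108051636256
4 red pred [324. 254.] hull c [326.8 250.9] [ 282  211   89   77 2535] model area 3474.01753965253
4 yellow pred [167. 226.] hull c [168.1 223.4] [ 132  178   75   96 2558] model area 3836.180683761253
4 blue pred [ 17. 199.] hull c [ 10.4 199.6] [  0 174  29  65 850] model area 4761.442828202038
```

View pics/z.png

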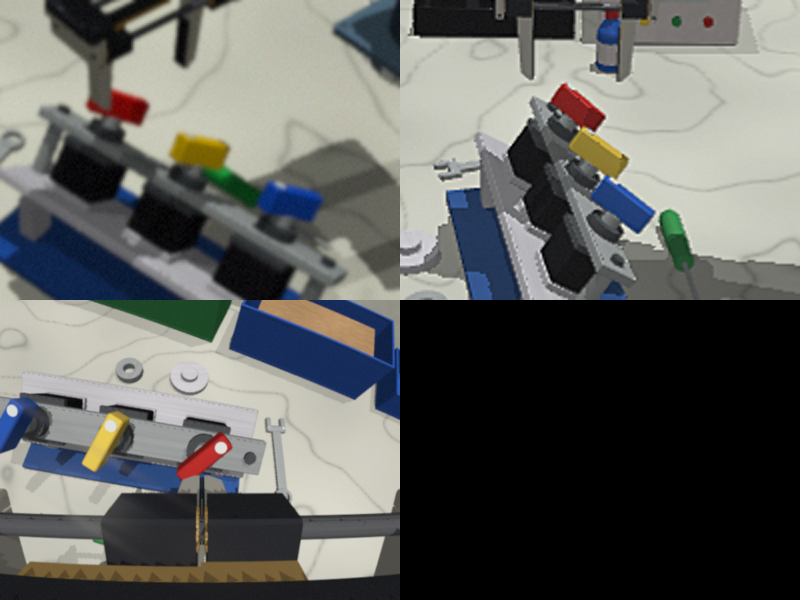

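Predictions agree with every view to within a few pixels, so the knob positions look right. The visible fingertips, however, seem shorter than the stated TCP. I'll check by triangulating the fingertips in the start images (scene: (342,222)/(385,200), side: (331,204)/(378,204)).

```bash
python3 - <<'E'
from h import *
import pickle
obs=pickle.load(open("obs.pkl","rb")); a,b=obs[2],obs[3]
for y,x in ((46,0),(-46,0),(0,46),(0,-46)):
    for z in (0,30): print((x,y,z),proj(a,[550+x,y,188.5+z]).round(0),proj(b,[550+x,y,188.5+z]).round(0))
for c in (((342,222),(331,204)),((385,200),(378,204))): print(tri([(a,c[0]),(b,c[1])]).round(1))
E
python3 - <<'E'
import cv2,numpy as np
a=cv2.imread("pics/scene0.png")[130:250,300:430]; b=cv2.imread("pics/side0.png")[130:250,300:430]
cv2.imwrite("pics/tips.png",np.hstack([cv2.resize(i,(400,369),interpolation=cv2.INTER_CUBIC) for i in (a,b)]))
E
```

```text
(0, 46, 0) [[376. 235.]] [[354. 225.]]
(0, 46, 30) [[378. 224.]] [[354. 213.]]
(0, -46, 0) [[347. 210.]] [[354. 206.]]
(0, -46, 30) [[347. 199.]] [[354. 194.]]
(46, 0, 0) [[343. 232.]] [[333. 215.]]
(46, 0, 30) [[344. 221.]] [[333. 203.]]
(-46, 0, 0) [[378. 213.]] [[374. 215.]]
(-46, 0, 30) [[380. 202.]] [[374. 204.]]
[600.8   0.  216.4]
[495.7   6.2 221.9]
```

View pics/tips.png

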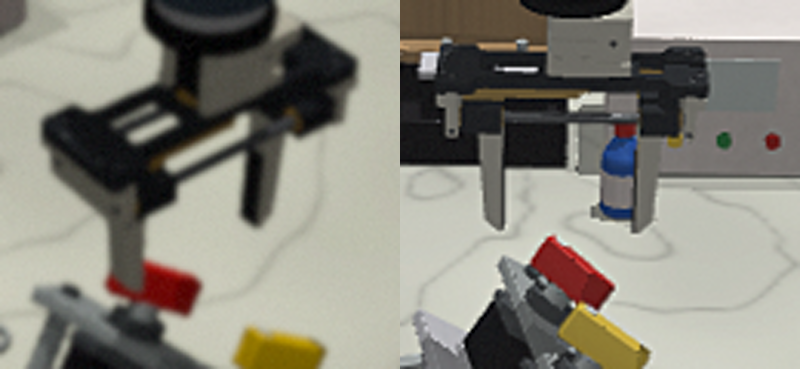

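The real fingertips sit about 28 mm behind the reported TCP: start tips triangulate at z≈218 against a reported 188.5. That explains the miss. I'll probe red's bar top lightly with the closed fingers to get the exact axial reference.

Run:
```python
from h import *
import pickle
x=pickle.load(open("fit.pkl","rb")); n=tool_R(x[0],0)[1][:,2]; B=tool_R(x[0],0)[1]; g=x[1:4]-B[:,1]*105
robot.move_linear(g-n*8,speed=120); robot.sleep(.1)
f0=np.array(robot.current_contact_force())
hit=robot.move_linear(g-n*42,speed=20,f_stop=5); p=np.array(robot.current_tcp_pos())
s=(p-g)@n; print("hit",hit,"tcp along n rel. to grip",s,robot.current_contact_force()-f0,robot.current_t())
robot.move_linear(p+n*45,speed=150); d=robot.get_image("wrist"); print(robot.current_t())
if hit: pickle.dump(s,open("top.pkl","wb"))
```

```text
hit True tcp along n rel. to grip -18.93513139797686 [-4.22041761 -1.11392346  5.95958942] 18.8417
19.3417
```

```bash
sed -i 's/tcp=g-n\*18/tcp=g+n*(pickle.load(open("top.pkl","rb"))-26)/; s/n\*70/n*60/g; s/speed=70/speed=90/; s/np.linspace(th,2.0,4)/np.linspace(th,2.1,3)/; s/np.arange(2.06,2.99,.06)/np.arange(2.16,2.99,.06)/; s/a>2 /a>2.11 /; s/a<=2.0:/a<2.11:/; s/+.12: home/+.15: home/' turn.py
sed -i 's/^home=False/assert robot.current_gripper_width()*93>8\nhome=False/' turn.py
python3 turn.py red
```

```text
qa [-0.634 -0.07   2.151  0.684  0.753 -2.267] dq for +0.5: [ 0.   0.   0.  -0.   0.   0.5] q6 end -0.09763797092953896
hit False 23.0333
width 18.21989286969044 F [-4.1 -0.4  5.8] tz 0.119
[(np.float64(1.35), 0.177, np.float64(5.8)), (np.float64(2.1), 0.091, np.float64(9.4)), (np.float64(2.16), 0.099, np.float64(9.4)), (np.float64(2.22), 0.152, np.float64(8.7)), (np.float64(2.28), 0.122, np.float64(10.0)), (np.float64(2.34), -0.542, np.float64(7.1))]
home True 2.3400000000000003 finger 30.377577245235443 26.4417
```

Red has hit a hard stop at about 2.31 rad (torque jumped to 0.54 N m). I'll release it and do yellow.

```bash
cat > rel.py <<'E'
from h import *
import pickle
tcp,n=pickle.load(open("cur.pkl","rb")); robot.move_gripper(.45); robot.move_linear(tcp+n*60,speed=150); print("released",robot.current_t())
E
python3 rel.py && python3 turn.py yellow
```

```text
released 27.6083
qa [-0.355 -0.148  2.217  0.566  0.619 -2.129] dq for +0.5: [ 0.   0.   0.  -0.   0.   0.5] q6 end 0.2004810459221038
hit False 30.075
width 18.30813774435946 F [-5.8 -4.4  4.5] tz 0.005
[(np.float64(1.25), 0.184, np.float64(5.4)), (np.float64(2.1), 0.095, np.float64(8.8)), (np.float64(2.16), 0.111, np.float64(9.1)), (np.float64(2.22), 0.127, np.float64(9.5)), (np.float64(2.28), 0.119, np.float64(9.6)), (np.float64(2.34), 0.182, np.float64(10.0)), (np.float64(2.4), 0.102, np.float64(9.3)), (np.float64(2.46), 0.1, np.float64(9.0)), (np.float64(2.52), 0.091, np.float64(9.0)), (np.float64(2.58), 0.187, np.float64(9.6)), (np.float64(2.64), 0.078, np.float64(10.2)), (np.float64(2.7), -0.642, np.float64(7.7))]
home True 2.7000000000000006 finger 33.38576754438691 35.4417
```

```bash
python3 rel.py && python3 turn.py blue && python3 rel.py
python3 - <<'E'
from h import *
import pickle,fit
x=pickle.load(open("fit.pkl","rb")); B=tool_R(x[0],0)[1]
Rc=np.array([[0,-.966,-.257],[1,0,0],[0,-.257,.966]]); tc=np.array([71.4,-.8,-195.3])
R=tool_R(x[0],-np.pi/2)[0]; t=x[1:4]-R@Rc@(np.array([0,(165-244)/373,1])*320)-R@tc
robot.move_ptp(t,eul(R)); robot.sleep(.2); d=robot.get_image("wrist"); print(robot.current_t())
im=d["img"].copy()
from scipy.optimize import minimize_scalar
for i,c in enumerate(fit.cols):
    p=x[1:4]+B[:,1]*105*(i-1); con,s=fit.blob(d,c,proj(d,p)[0]); F=fit.feat(con)[0]
    best=min(np.arange(1.8,3.2,.01),key=lambda a:np.abs(fit.feat(proj(d,fit.box(p,B,a)))[0]-F)[2:].sum()); print(c,round(best,2))
cv2.imwrite("pics/end.png",cv2.resize(im[:330,200:500],None,fx=1.8,fy=1.8))
E
```

```text
released 36.6083
qa [ 0.011 -0.147  2.216  0.255  0.486 -1.478] dq for +0.5: [ 0.   0.   0.  -0.   0.   0.5] q6 end 0.801914033953611
hit False 39.1
width 17.896826321152936 F [ -7.  -10.    5.4] tz 0.079
[(np.float64(1.29), 0.107, np.float64(0.6)), (np.float64(2.1), 0.135, np.float64(1.5)), (np.float64(2.16), 0.096, np.float64(3.5)), (np.float64(2.22), 0.116, np.float64(4.0)), (np.float64(2.28), 0.09, np.float64(3.6)), (np.float64(2.34), 0.14, np.float64(6.1)), (np.float64(2.4), 0.144, np.float64(6.1)), (np.float64(2.46), -0.463, np.float64(5.6))]
home True 2.4600000000000004 finger 43.94958704710007 43.2
released 44.3667
46.05
red 2.47
yellow 2.68
blue 2.55
```

View pics/end.png

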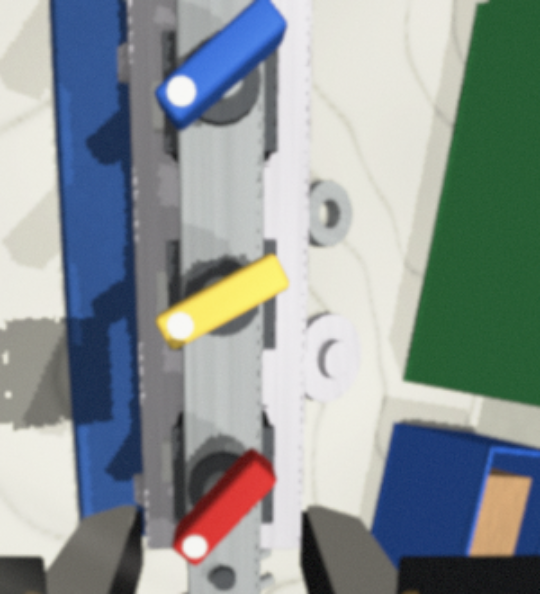

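The final view shows all three bars turned, with the dots now on the robot side: red (195,547), yellow (180,325), blue (180,90). Each bar is at its felt stop angle, the loose parts in this view look undisturbed, and the gripper is clear of the rig.

```bash
python3 -c "
from bench import robot
print(robot.hand_in(), robot.current_t())"
```

```text
the job is handed in; nothing more can be done
the job is handed in; nothing more can be done
```

I turned the red, yellow and blue knobs home in that order, each until a hard torque rise (at about 2.3, 2.7 and 2.4 rad), and handed the job in at about 46 s; the loose parts visible in the last view were undisturbed, but I did not re-image the rest.

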